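# Set the card-thickness dial to the red line and store it

### The job

On the white setting unit, push the orange peg round with a fingertip to turn the black dial until its white index mark lines up with the red line on the scale ring, then press the green button on the grey box all the way down and let it come back up. Touch the dial and the box only with light pushes: do not pinch the peg, do not lift or shift the box, press the button only while the dial is correctly set, and leave the other things on the bench alone. Finish with the mark still on the red line.

Things in the scene. Friction and masses are not known exactly. Their poses are not given: they have to be found in the camera images.
- unit: White setting unit that carries dial and scale ring: a box 170 x 170 x 30 mm, fixed to the bench. Origin at the centre of its underside, below the dial's axis. Forcing or pinching the dial with more than 18 N is counted as a fault
- dial: Black round dial, 112 mm across, 4 mm thick, flat on the unit. Origin on its vertical axis at its underside, 34.5 mm above the bench; flat top at 38.5 mm. -x points to the white index mark, +x to the orange peg. Turns either way, over a full turn, no stops in reach; steady friction 0.06 N m (about 1.5 N at the peg); stays where it is left
- index_tip (a point): Outer end of the white index mark (a line 4 mm wide, 40 mm long), on the dial's rim, 56 mm from the axis, 38.5 mm above the bench; opposite the peg
- peg_top (a point): Centre of the top of the orange upright peg on the dial: a cylinder 14 mm in diameter, standing 28 mm above the dial's flat top, 42 mm from the axis, opposite the index mark; its top is 66.5 mm above the bench
- red_line (a point): Inner end of the red line on the scale ring, 58 mm from the dial's axis, 34.5 mm above the bench. The line is 5 mm wide and 20 mm long, and points away from the axis. The ring is a fixed aluminium plate, 162 mm across, top 34 mm above the bench, around and beneath the dial, with black lines every 15 degrees; only this line is red
- store_top (a point): Centre of the top of the green round button, 36 mm across, 38 mm above the bench when up. It stands 12 mm proud of the grey box
- store (a joint): Travel of the green button: 0 up, 0.006 m fully down, straight down against a spring (about 1.5 N to start, 4.5 N fully down); springs back when let go. It counts as pressed from 0.005
- puck: Grey box that carries the green button, 76 x 76 x 26 mm, 0.45 kg, loose on the bench. Origin at the centre of its underside
- pen_cup: Steel pen cup with pens fixed in it, 72 mm across, 150 mm high, bystander; it and the grey box stand on opposite sides of the setting unit. Origin at the centre of its underside
- highlighter: Blue highlighter, 115 x 17 x 17 mm, lying along its x axis, bystander. Origin at the centre of its underside
- red_marker: Red marker, 115 x 17 x 17 mm, lying along its x axis, bystander. Origin at the centre of its underside
- loupe: Black magnifier, 42 mm across, 45 mm high, bystander. Origin at the centre of its underside
- calculator: White calculator, 130 x 85 x 14 mm, bystander. Origin at the centre of its underside
- card_stack: Stack of white cards, 55 x 90 x 45 mm, bystander. Origin at the centre of its underside
- tape_roll: Clear tape roll lying flat, 84 mm across, 24 mm high, bystander. Origin at the centre of its underside
Not all that is in view belongs to the job. Leave any purple look-alike of the puck alone.

How it is judged:
By the outcome, as a careful person would: the job done as asked, in the order asked, and still so for the second after the job is handed in, with the robot touching nothing.
It also fails if it takes over 61 s, if anything falls off the work surface, if the arm or the gripper's body presses on something with over 40 N, if the wrist force passes 120 N, or if a joint passes its speed limit or range.

### The arm

A 6-joint arm with a two-finger parallel gripper is mounted at the origin on the work surface. World frame = base frame: x ahead of the robot, y to its left, z up, the work surface at z = 0. Lengths are in m, angles in rad, forces in N, time in s.
With the tool pointing down it reaches from about 0.4 to 0.825 m from the base axis. Payload 7 kg.
Tool frame: the origin (TCP) lies midway between the tips of the shut fingers; the grasp point (between the pads) lies 19 mm behind it; x points along the fingers, y is the direction in which the jaws open and shut, and the axes are right-handed (so a half turn about x gives the same grasp; the last joint's range is limited). The gripper opens to 88 mm and grips with 3 to 60 N. Pads are 19 mm wide; open, the fingers measure 130 mm over their backs; the gripper's body (78 mm by 193 mm) begins 47 mm behind the grasp point.
Start: joints at [-0.827, 0.359, 0.012, 0, -1.224, -0.288], TCP at [0.297, -0.606, 0.227] pointing down, gripper open.
Joint ranges: [-3.07, 3.07], [-1.43, 2.12], [-1.02, 1.25], [-3.03, 1.67], [-3.05, -0], [-3.03, 3.03]. Speed limits (rad/s): [2.39, 2.39, 3.01, 3.14, 3.14, 3.14].

### API

Orientations are given as [roll, pitch, yaw] about the fixed x, y, z axes, in that order (R = Rz(yaw) Ry(pitch) Rx(roll)).
In Python, from rig import manip, get_image, camera_model, job gives the robot as it stands.
- The arm moves only by the shell command python3 -m pendant 'ROWS' [FORCE]. ROWS is JSON, a list of rows, each an object with "grip": the finger opening in cm, from 0 to 8.76; "dp": the shift along the tool's x, y, z in cm, a list of three; "dr": the turn, a rotation vector about the tool's x, y, z in rad, a list of three. In form: [{"grip": grip, "dp": [dx, dy, dz], "dr": [rx, ry, rz]}, ...]. A call has 1 to 12 rows; each row shifts and turns the commanded pose from where the row before left it, along the tool's axes as they then stand; what a row does not reach is not made up. A row lasts 1/10 s, in which the tool goes at most 50 mm and 8.59 degrees, less where a joint would pass 70% of its speed; a pose out of reach is approached as far as the arm can. A call is refused whole if a number of a shift passes 5 or a number of a turn 0.15, either way. A call with a gripper value outside its range is refused whole. The fingers move at their own pace and stop on an object; FORCE is the grip in N (left out, the last holds). Time passes only in rows, so rows that do not move let the fingers close. It gives the time, the measured TCP pose, the force and the opening at its end, in the units of the state.
- manip.get_state(): the state, without advancing time (a new reading comes with each control period).
- get_image(name): name is "scene" or "top"; returns (picture, depth): 420x560x3 uint8, red, green, blue; 420x560 float32, m along the optical axis (not along the pixel's ray), 0 where there is no reading.
- camera_model(name): a dict with "fx", "fy", "cx", "cy" (pixels), "view" (4x4, takes a point from world to camera coordinates). Camera axes: x right, y down, z forward; pixel columns grow to the right and rows downward; lengths in m; the calibration is good to about 2 mm. A picture is of the moment at which its call begins. camera_model takes no time and is no camera call.
- job.hand_in(): hands the job in, once; it reports no verdict.
The state is a dict: "clock": time; "joints": joint angles; "qd": joint speeds; "effort": joint torques, N m; "ee_pos": TCP position; "tool_rot": TCP orientation; "contact_force": force on the tool from outside, world axes, zero at the start; "wrist_torque": the same for the moment, N m; "grip_width": finger opening in m.
Only numpy, scipy, OpenCV 4.12 (cv2) and the standard library are available. Lean on these libraries where they do the work, as an engineer would, in place of code of your own. Each camera call takes 0.05 s, during which the arm holds its last target. There are 200 camera calls.

## Working session

There is one attempt and no reset: what is moved stays moved. The work goes in short steps, Python scripts to look and compute and a shell command to move; the robot and the scene stay as the last step left them, time stands still between calls to the robot, and variables do not carry over. Pictures are saved under pics/ and viewed, about 8 in all and at most 12, crops included, and the job is handed in when it is done.

```bash
mkdir -p pics; ls
python3 - <<'E'
from rig import manip,get_image,camera_model
import cv2,numpy as np
for n in("scene","top"):
    p,d=get_image(n); np.savez(f"{n}0.npz",p=p,d=d)
    cv2.imwrite(f"pics/{n}0.png",p[:,:,::-1])
    m=camera_model(n); print(n,m["fx"],m["cx"],m["cy"],np.round(m["view"],3).tolist())
print(manip.get_state())
E
```

```text
pics
scene 536.432446424404 280.4711209590495 208.624451355028 [[-0.076, 0.997, 0.004, 0.039], [0.746, 0.06, -0.663, -0.397], [-0.662, -0.047, -0.748, 1.67], [0.0, 0.0, 0.0, 1.0]]
top 398.6962463561251 285.45452330067553 210.28258686956343 [[0.004, -0.999, -0.033, 0.034], [-0.998, -0.003, -0.057, 0.553], [0.057, 0.033, -0.998, 0.945], [0.0, 0.0, 0.0, 1.0]]
{'clock': 0.1, 'joints': array([-8.26893521e-01,  3.59304277e-01,  1.11526809e-02, -3.27850617e-04,
       -1.22410530e+00, -2.88081014e-01]), 'qd': array([ 0.00175885, -0.00203049,  0.00175832,  0.00321304, -0.00022612,
       -0.00180434]), 'effort': array([-1.94712506e-03, -5.84162593e+01,  2.93751472e+01,  7.01549113e+00,
        1.01362600e-02, -6.80524795e-05]), 'ee_pos': array([ 0.29690909, -0.60569952,  0.22572096]), 'tool_rot': array([1.65092982, 1.56930358, 2.10663999]), 'contact_force': array([-0.3849935 , -0.39400706, -0.08073826]), 'wrist_torque': array([0.04199467, 0.05653483, 0.02002393]), 'grip_width': 0.0875798256818165}
```

View pics/top0.png

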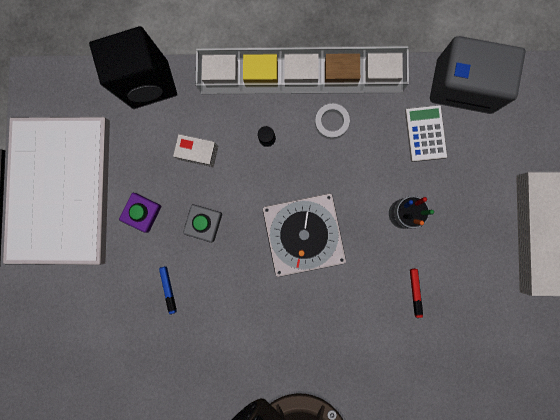

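View pics/scene0.png

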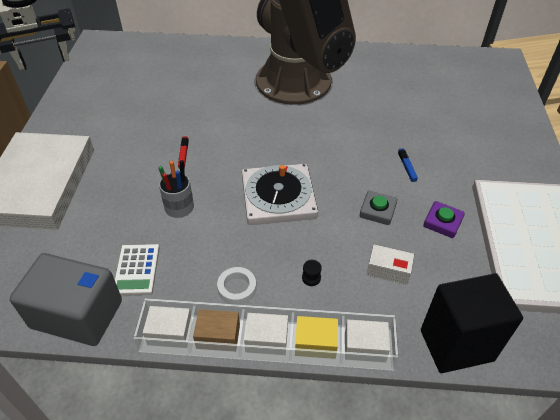

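The top view shows the dial near (304,235), the mark up at (307,211), the peg at (302,253) and the red line at (298,264). The grey box is at (203,222) and the cup at (412,212). The mark needs about half a turn.

```bash
cat > h.py <<'E'
import numpy as np,cv2
from rig import manip,get_image,camera_model
def px2w(n,u,v,z):
    m=camera_model(n);V=np.array(m["view"]);R,t=V[:3,:3],V[:3,3]
    c=-R.T@t; r=R.T@np.array([(u-m["cx"])/m["fx"],(v-m["cy"])/m["fy"],1]); return c+r*(z-c[2])/r[2]
def w2px(n,P):
    m=camera_model(n);V=np.array(m["view"]);q=V[:3,:3]@np.asarray(P)+V[:3,3]
    return m["fx"]*q[0]/q[2]+m["cx"],m["fy"]*q[1]/q[2]+m["cy"]
def cen(p,mask):
    n,l,s,c=cv2.connectedComponentsWithStats(mask.astype(np.uint8)); return [(int(s[i,4]),np.round(c[i],2).tolist()) for i in range(1,n) if s[i,4]>3]
E
python3 - <<'E'
from h import *
p=np.load("top0.npz")["p"]
c=p[185:285,175:355]
cv2.imwrite("pics/crop1.png",cv2.resize(p[188:283,255:355,::-1],(800,760),interpolation=cv2.INTER_CUBIC))
h=cv2.cvtColor(p,cv2.COLOR_RGB2HSV).astype(int);H,S,V=h[...,0],h[...,1],h[...,2]
roi=np.zeros(H.shape,bool);roi[185:285,175:355]=1
print("red",cen(p,roi&((H<5)|(H>174))&(S>120)&(V>60)))
print("org",cen(p,roi&(H>=6)&(H<20)&(S>130)&(V>60)))
print("grn",cen(p,roi&(H>40)&(H<90)&(S>100)))
E
```

```text
red [(19, [297.89, 262.95])]
org [(35, [301.11, 252.71])]
grn [(192, [200.26, 222.48])]
```

View pics/crop1.png

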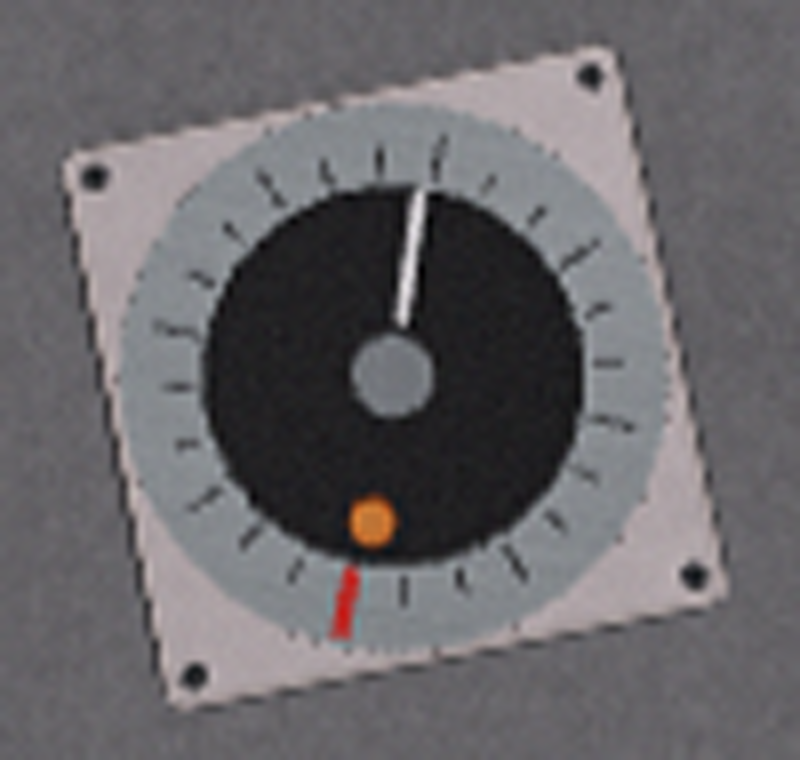

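Run:
```python
from h import *
from scipy.spatial.transform import Rotation as Ro
f=lambda x,y,z:px2w("top",255+(x+.5)/8-.5,188+(y+.5)/8-.5,z)
C=f(393.5,376,.0385);M=f(420,188,.0385);r1=f(352,568,.0345);r2=f(341,638,.034);P=f(373,522,.0665)
cs=[f(x,y,.03) for x,y in((65,158),(605,47),(727,600),(172,708))]
Cu=np.mean(cs,0)
print("C",C,Cu,[np.linalg.norm(cs[i]-cs[i-1]).round(4) for i in range(4)])
az=lambda p,c:np.degrees(np.arctan2(*(p-c)[1::-1]))
for c in(C,Cu):
  for n,p in(("mark",M),("r1",r1),("r2",r2),("peg",P)): print(n,p.round(4),az(p,c).round(1),np.hypot(*(p-c)[:2]).round(4))
print("r1-r2 az",az(r2,r1))
print("btn",px2w("top",200.26,222.48,.038),"cup",px2w("top",412,212,.15))
d=np.load("top0.npz")["d"];V=camera_model("top")["view"]
for u,v in((301,253),(200,222),(304,222),(412,212)):
  m=camera_model("top");q=d[v,u]*np.array([(u-m["cx"])/m["fx"],(v-m["cy"])/m["fy"],1]);print(u,v,(V[:3,:3].T@(q-V[:3,3])).round(4))
s=manip.get_state();print(Ro.from_euler("xyz",s["tool_rot"]).as_matrix().round(3))
```

```text
C [ 0.49435562 -0.00790966  0.0385    ] [ 0.49407538 -0.00740439  0.03      ] [np.float64(0.1655), np.float64(0.1637), np.float64(0.1666), np.float64(0.1661)]
mark [ 0.5495 -0.0156  0.0385] -7.9 0.0557
r1 [0.4381 0.0041 0.0345] 168.0 0.0575
r2 [0.4176 0.0073 0.034 ] 168.8 0.0782
peg [ 0.4531 -0.0018  0.0665] 171.6 0.0417
mark [ 0.5495 -0.0156  0.0385] -8.4 0.056
r1 [0.4381 0.0041 0.0345] 168.4 0.0572
r2 [0.4176 0.0073 0.034 ] 169.1 0.0778
peg [ 0.4531 -0.0018  0.0665] 172.2 0.0413
r1-r2 az 171.19623026377434
btn [0.5217908  0.23702561 0.038     ] cup [ 0.54201071 -0.22835446  0.15      ]
301 253 [ 0.4528 -0.0014  0.0694]
200 222 [0.5229 0.2372 0.0398]
304 222 [ 0.5238 -0.0084  0.0386]
412 212 [ 0.5453 -0.2459  0.0877]
[[-0.001 -0.44   0.898]
 [ 0.001  0.898  0.44 ]
 [-1.     0.001 -0.   ]]
```

```bash
python3 -m pendant '[{"grip":4,"dp":[0,3.5,3.1],"dr":[0,0,0]},{"grip":0,"dp":[0,3.7,3.3],"dr":[0,0,0]},{"grip":0,"dp":[0,3.7,3.3],"dr":[0,0,0]},{"grip":0,"dp":[0,3.7,3.3],"dr":[0,0,0]},{"grip":0,"dp":[0,3.7,3.3],"dr":[0,0,0]},{"grip":0,"dp":[0,3.7,3.3],"dr":[0,0,0]},{"grip":0,"dp":[0,3.7,3.3],"dr":[0,0,0]},{"grip":0,"dp":[0,3.7,3.3],"dr":[0,0,0]},{"grip":0,"dp":[0,3.7,3.3],"dr":[0,0,0]},{"grip":0,"dp":[0,3.7,3.3],"dr":[0,0,0]},{"grip":0,"dp":[0,3.7,3.3],"dr":[0,0,0]},{"grip":0,"dp":[0,3.7,3.3],"dr":[0,0,0]}]' 5
cat >> h.py <<'E'
from scipy.spatial.transform import Rotation as Ro
C=np.array([.4942,-.0077])
def pose():
    s=manip.get_state();R=Ro.from_euler("xyz",s["tool_rot"]).as_matrix()
    print("t",s["clock"],"tcp",s["ee_pos"].round(4),"alpha",np.degrees(np.arctan2(R[1,1],R[0,1])).round(1),"tilt",R[2].round(3),"j",np.degrees(s["joints"]).round(1),"F",s["contact_force"].round(2),"g",round(s["grip_width"],4))
    return s["ee_pos"],R
def goto(xyz):
    p,R=pose(); print("dp cm",(R.T@(np.array(xyz)-p)*100).round(2))
E
python3 -c "
from h import *
goto([.453,-.032,.20])"
```

```text
clock: 1.3
ee_pos: [0.4562, -0.0337, 0.2267]
tool_rot: [0.091, 1.57, 0.547]
contact_force: [0.9, -0.3, -0.1]
grip_width: 0.0012
t 1.3 tcp [ 0.4562 -0.0337  0.2267] alpha 116.1 tilt [-1.     0.     0.001] j [ 20.6  -0.5 -25.5  -0.  -65.  -84.4] F [ 0.93 -0.34 -0.07] g 0.0012
dp cm [ 2.67  0.29 -0.21]
```

```bash
python3 -m pendant '[{"grip":0,"dp":[0,2.7,1.28],"dr":[0,0,0]},{"grip":0,"dp":[0,2.7,1.28],"dr":[0,0,0]},{"grip":0,"dp":[0,0,0],"dr":[-0.14,0,0]},{"grip":0,"dp":[0,0,0],"dr":[-0.14,0,0]},{"grip":0,"dp":[0,0,0],"dr":[-0.14,0,0]},{"grip":0,"dp":[0,0,0],"dr":[-0.14,0,0]},{"grip":0,"dp":[0,0,0],"dr":[-0.14,0,0]},{"grip":0,"dp":[0,0,0],"dr":[-0.14,0,0]},{"grip":0,"dp":[0,0,0],"dr":[-0.14,0,0]},{"grip":0,"dp":[3,0,0],"dr":[0,0,0]},{"grip":0,"dp":[4,0,0],"dr":[0,0,0]},{"grip":0,"dp":[2,0,0],"dr":[0,0,0]}]'
python3 - <<'E'
from h import *
goto([.4555,.0265,.052])
p,d=get_image("scene");u,v=map(int,w2px("scene",[.49,0,.05]))
cv2.imwrite("pics/s2.png",cv2.resize(p[v-75:v+75,u-100:u+100,::-1],(800,600),interpolation=cv2.INTER_CUBIC))
E
```

```text
clock: 2.5
ee_pos: [0.4537, 0.0234, 0.1338]
tool_rot: [1.911, 1.568, -2.937]
contact_force: [-0.1, -0.5, 0.9]
grip_width: 0.0004
t 2.5 tcp [0.4537 0.0234 0.1338] alpha 172.2 tilt [-1.     0.003 -0.001] j [ 27.9   4.6 -33.5  -0.1 -52.  -35.6] F [-0.08 -0.54  0.92] g 0.0004
dp cm [ 8.18 -0.16  0.34]
```

View pics/s2.png

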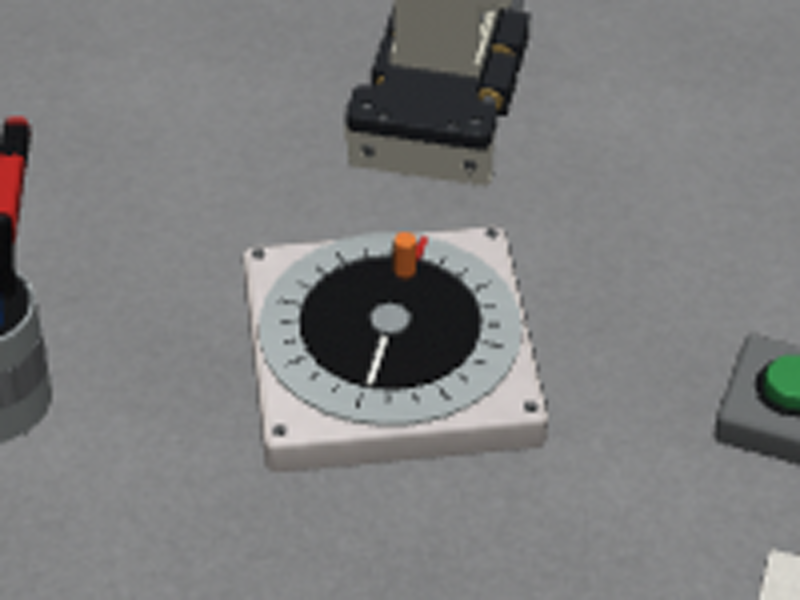

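The picture shows the unit with the peg at (404,253), the red line at (422,245), and a wide grey block of the gripper ending near row 180. I'll check where the TCP projects on that block.

Run:
```python
from h import *
P,R=pose();u,v=map(int,w2px("scene",[.49,0,.05]))
for n,o in(("tcp",[0,0,0]),("up2",[-.02,0,0]),("up66",[-.066,0,0]),("z+",[0,0,.0095]),("y-",[0,-.021,0]),("z39",[0,-.021,.039])):
  a=w2px("scene",P+R@np.array(o)); print(n,(a[0]-u+100)*4,(a[1]-v+75)*4)
p,d=get_image("scene");m=camera_model("scene");V=m["view"]
def w(x,y):
  U,W=int(u-100+x/4),int(v-75+y/4);q=d[W,U]*np.array([(U-m["cx"])/m["fx"],(W-m["cy"])/m["fy"],1]);return (V[:3,:3].T@(q-V[:3,3])).round(3)
for x,y in((355,160),(420,160),(485,170),(420,178),(420,145),(420,110),(430,60)):print(x,y,w(x,y))
```

```text
t 2.55 tcp [0.4525 0.023  0.1317] alpha 172.2 tilt [-1.     0.006 -0.003] j [ 27.9   4.8 -33.6  -0.1 -51.9 -35.6] F [-1.88 -0.61 -3.95] g 0.0006
tcp 445.5861237259105 160.5458762995255
up2 446.344135036504 135.09422293150783
up66 448.1584839310917 74.17405128190649
z+ 461.3316198489165 162.8995290151854
y- 438.55144784885647 184.24148979568986
z39 504.0653089231048 194.13838106331912
355 160 [ 0.537 -0.024  0.205]
420 160 [0.543 0.013 0.212]
485 170 [0.543 0.048 0.209]
420 178 [0.537 0.013 0.196]
420 145 [0.546 0.013 0.226]
420 110 [0.535 0.012 0.242]
430 60 [0.503 0.014 0.248]
```

That block is the gripper body 64 mm above the TCP, so the fingers are hidden behind it. That matches the stated geometry. Next I descend.

```bash
python3 -m pendant '[{"grip":0,"dp":[3,-0.2,0.3],"dr":[0,0,0]},{"grip":0,"dp":[3,0,0],"dr":[0,0,0]},{"grip":0,"dp":[1.8,0,0],"dr":[0,0,0]},{"grip":0,"dp":[0,0,0],"dr":[0,0,0]}]'
cat > arc.py <<'E'
# arc rows: peg from a0 to a1 deg in n rows, tool y radial, -z face behind peg by off
import sys
from h import *
def T(f,off):
    f=np.radians(f);r=np.array([np.cos(f),np.sin(f)]);z=np.array([np.sin(f),-np.cos(f)])
    return C+.042*r+off*z
a0,a1,n=float(sys.argv[1]),float(sys.argv[2]),int(sys.argv[3]);off=float(sys.argv[4]) if len(sys.argv)>4 else .0165
P,R=pose(); al=np.degrees(np.arctan2(R[1,1],R[0,1]))%360; p=P[:2]
print("z err",P[2]-.052,"off now",(p-C)@[np.sin(np.radians(al)),-np.cos(np.radians(al))],"r",(p-C)@[np.cos(np.radians(al)),np.sin(np.radians(al))])
for f in np.linspace(a0,a1,n+1)[1:]:
    q=T(f,off);a=np.radians(al);d=q-p
    print("dy %.2f dz %.2f rx %.3f"%(100*d@[np.cos(a),np.sin(a)],100*d@[np.sin(a),-np.cos(a)],-np.radians(f-al)));p=q;al=f
E
python3 arc.py 172 235 9
```

```text
clock: 3.0
ee_pos: [0.4571, 0.0263, 0.0576]
tool_rot: [2.168, 1.568, -2.68]
contact_force: [0.3, -0.1, 0.8]
grip_width: 0.0006
t 3.0 tcp [0.4571 0.0263 0.0576] alpha 172.3 tilt [-1.     0.003 -0.002] j [ 28.1  11.2 -38.4  -0.  -40.5 -35.8] F [ 0.32 -0.1   0.75] g 0.0006
z err 0.005625268155894404 off now 0.028712458584291493 r 0.041301733232926366
dy 0.23 dz -1.73 rx -0.118
dy 0.17 dz -0.52 rx -0.122
dy 0.17 dz -0.52 rx -0.122
dy 0.17 dz -0.52 rx -0.122
dy 0.17 dz -0.52 rx -0.122
dy 0.17 dz -0.52 rx -0.122
dy 0.17 dz -0.52 rx -0.122
dy 0.17 dz -0.52 rx -0.122
dy 0.17 dz -0.52 rx -0.122
```

```bash
python3 -m pendant '[{"grip":0,"dp":[0.55,0.05,-0.4],"dr":[0,0,0]},{"grip":0,"dp":[0,0,-0.4],"dr":[0,0,0]},{"grip":0,"dp":[0,0,-0.4],"dr":[0,0,0]},{"grip":0,"dp":[0,0.1,-0.26],"dr":[-0.06,0,0]},{"grip":0,"dp":[0,0.1,-0.3],"dr":[-0.06,0,0]},{"grip":0,"dp":[0,0.17,-0.52],"dr":[-0.122,0,0]},{"grip":0,"dp":[0,0.17,-0.52],"dr":[-0.122,0,0]},{"grip":0,"dp":[0,0.17,-0.52],"dr":[-0.122,0,0]},{"grip":0,"dp":[0,0.17,-0.52],"dr":[-0.122,0,0]},{"grip":0,"dp":[0,0.17,-0.52],"dr":[-0.122,0,0]}]'
python3 arc.py 220 297 11
python3 - <<'E'
from h import *
p,d=get_image("scene");u,v=map(int,w2px("scene",[.49,0,.05]))
cv2.imwrite("pics/s3.png",cv2.resize(p[v-75:v+75,u-100:u+100,::-1],(800,600),interpolation=cv2.INTER_CUBIC))
E
```

```text
clock: 4.0
ee_pos: [0.4513, -0.0175, 0.0541]
tool_rot: [-1.669, 1.569, 0.501]
contact_force: [0.1, 2.1, -0.0]
grip_width: 0.0004
t 4.0 tcp [ 0.4513 -0.0175  0.0541] alpha -145.6 tilt [-1.    -0.002 -0.   ] j [ 22.9  10.8 -39.6  -0.  -39.4  11.5] F [ 0.13  2.1  -0.01] g 0.0004
z err 0.0020503766636353962 off now 0.016144735989391985 r 0.04088514297769986
dy 0.37 dz -0.92 rx -0.220
dy 0.17 dz -0.52 rx -0.122
dy 0.17 dz -0.52 rx -0.122
dy 0.17 dz -0.52 rx -0.122
dy 0.17 dz -0.52 rx -0.122
dy 0.17 dz -0.52 rx -0.122
dy 0.17 dz -0.52 rx -0.122
dy 0.17 dz -0.52 rx -0.122
dy 0.17 dz -0.52 rx -0.122
dy 0.17 dz -0.52 rx -0.122
dy 0.17 dz -0.52 rx -0.122
```

View pics/s3.png

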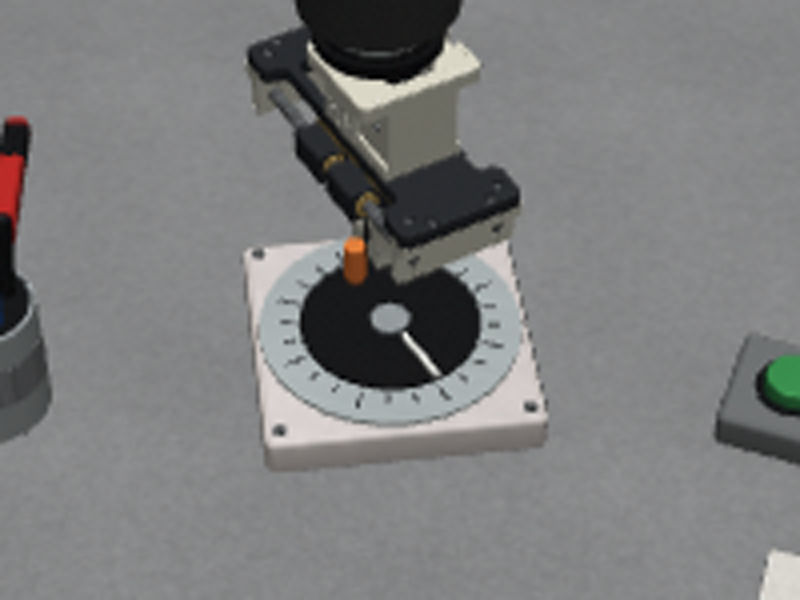

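The dial is turning with the push: the peg is now at (355,260), the mark tip at (437,375), and the force is 2.1 N. I'll continue.

```bash
python3 -m pendant '[{"grip":0,"dp":[0,0.22,-0.54],"dr":[-0.122,0,0]},{"grip":0,"dp":[0,0.17,-0.52],"dr":[-0.122,0,0]},{"grip":0,"dp":[0,0.17,-0.52],"dr":[-0.122,0,0]},{"grip":0,"dp":[0,0.17,-0.52],"dr":[-0.122,0,0]},{"grip":0,"dp":[0,0.17,-0.52],"dr":[-0.122,0,0]},{"grip":0,"dp":[0,0.17,-0.52],"dr":[-0.122,0,0]},{"grip":0,"dp":[0,0.17,-0.52],"dr":[-0.122,0,0]},{"grip":0,"dp":[0,0.17,-0.52],"dr":[-0.122,0,0]},{"grip":0,"dp":[0,0.17,-0.52],"dr":[-0.122,0,0]},{"grip":0,"dp":[0,0.17,-0.52],"dr":[-0.122,0,0]}]'
python3 arc.py 289 338 7
```

```text
clock: 5.05
ee_pos: [0.4881, -0.0528, 0.0536]
tool_rot: [-0.638, 1.57, 2.75]
contact_force: [-2.3, 2.5, 0.8]
grip_width: 0.0007
t 5.05 tcp [ 0.4881 -0.0528  0.0536] alpha -75.9 tilt [-1. -0.  0.] j [ 16.8  14.3 -34.8  -0.  -41.   87.3] F [-2.3   2.48  0.79] g 0.0007
z err 0.0015843861304561183 off now 0.016914694458120397 r 0.04227255982504439
dy 0.22 dz -0.94 rx -0.208
dy 0.17 dz -0.52 rx -0.122
dy 0.17 dz -0.52 rx -0.122
dy 0.17 dz -0.52 rx -0.122
dy 0.17 dz -0.52 rx -0.122
dy 0.17 dz -0.52 rx -0.122
dy 0.17 dz -0.52 rx -0.122
```

```bash
python3 -m pendant '[{"grip":0,"dp":[0,0.17,-0.52],"dr":[-0.122,0,0]},{"grip":0,"dp":[0,0.17,-0.52],"dr":[-0.122,0,0]},{"grip":0,"dp":[0,0.17,-0.52],"dr":[-0.122,0,0]},{"grip":0,"dp":[0,0.17,-0.52],"dr":[-0.122,0,0]},{"grip":0,"dp":[0,0.17,-0.52],"dr":[-0.122,0,0]},{"grip":0,"dp":[0,0.17,-0.52],"dr":[-0.122,0,0]},{"grip":0,"dp":[0,0.17,-0.52],"dr":[-0.122,0,0]},{"grip":0,"dp":[0,0,0],"dr":[0,0,0]}]'
python3 arc.py 338 348.6 2
python3 - <<'E'
from h import *
p,d=get_image("scene");u,v=map(int,w2px("scene",[.49,0,.05]))
cv2.imwrite("pics/s4.png",cv2.resize(p[v-75:v+75,u-100:u+100,::-1],(800,600),interpolation=cv2.INTER_CUBIC))
E
```

```text
clock: 5.85
ee_pos: [0.5242, -0.0419, 0.0535]
tool_rot: [1.66, 1.571, -0.384]
contact_force: [-2.0, 1.1, -0.1]
grip_width: 0.0006
t 5.85 tcp [ 0.5242 -0.0419  0.0535] alpha -27.1 tilt [-1.  0. -0.] j [ 16.8  17.1 -30.5   0.  -42.4 136.1] F [-1.97  1.13 -0.05] g 0.0006
z err 0.0015139684717395893 off now 0.016757172812407767 r 0.04223072819475031
dy 0.21 dz -0.81 rx -0.182
dy 0.13 dz -0.40 rx -0.093
```

View pics/s4.png

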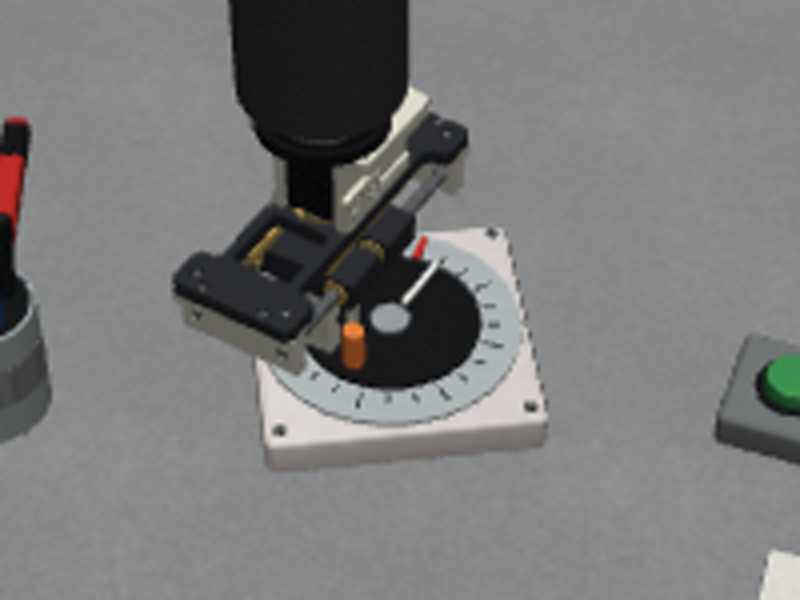

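The mark tip is at (438,261) and its inner end at (404,304). The red line runs from (419,257) to (424,240), so about a further 10–20° is needed.

Run:
```python
from h import *
u,v=map(int,w2px("scene",[.49,0,.05]))
f=lambda x,y,z:px2w("scene",u-100+(x+.5)/4-.5,v-75+(y+.5)/4-.5,z)
az=lambda p,c:(np.degrees(np.arctan2(*(p-c)[1::-1]))%360).round(1)
el=[f(300,322,.0385),f(482,322,.0385)]  # dial rim left/right
Cd=f(390,319,.0385)
M=f(438,261,.0385);m2=f(404,304,.0385);r1=f(418,257,.0345);r2=f(425,240,.034)
for n,p in(("M",M),("m2",m2),("r1",r1),("r2",r2),("Cd",Cd),("el",el[0]),("el",el[1])):print(n,p.round(4))
for c in(np.r_[C,0],Cd): print(az(M,c),az(r1,c),az(r2,c))
print("line dirs",az(M,m2),az(r2,r1))
# predict pixel of tip when on red az
for a in(152.9,168.6,166,171):
  q=w2px("scene",[*(C+.056*np.array([np.cos(np.radians(a)),np.sin(np.radians(a))])),.0385]);print(a,(q[0]-u+100)*4,(q[1]-v+75)*4)
```

```text
M [0.4414 0.0185 0.0385]
m2 [0.4808 0.     0.0385]
r1 [0.4348 0.0055 0.0345]
r2 [0.4185 0.0088 0.034 ]
Cd [ 0.4942 -0.0075  0.0385]
el [ 0.5012 -0.0622  0.0385]
el [0.4923 0.0488 0.0385]
153.6 167.5 167.7
153.7 167.6 167.8
line dirs 154.8 168.4
152.9 435.0579438459199 262.691592813546
168.6 412.6694139792976 255.77562567750192
166 416.53701877673666 256.61823346387223
171 409.0580059456754 255.10795882210914
```

```bash
python3 -m pendant '[{"grip":0,"dp":[0,0.15,-0.48],"dr":[-0.113,0,0]},{"grip":0,"dp":[0,0.15,-0.48],"dr":[-0.113,0,0]},{"grip":0,"dp":[0,0,0],"dr":[0,0,0]},{"grip":0,"dp":[0,0,0],"dr":[0,0,0]}]'
python3 - <<'E'
from h import *
pose()
p,d=get_image("scene");u,v=map(int,w2px("scene",[.46,0,.05]))
cv2.imwrite("pics/s5.png",cv2.resize(p[v-36:v+36,u-48:u+48,::-1],(768,576),interpolation=cv2.INTER_CUBIC))
E
```

```text
clock: 6.3
ee_pos: [0.5307, -0.0343, 0.0533]
tool_rot: [2.211, 1.57, 0.388]
contact_force: [-0.3, 0.5, -0.2]
grip_width: 0.0003
t 6.3 tcp [ 0.5307 -0.0343  0.0533] alpha -14.5 tilt [-1.     0.001 -0.   ] j [ 17.4  17.6 -29.8  -0.  -42.6 148.1] F [-0.28  0.53 -0.18] g 0.0003
```

View pics/s5.png

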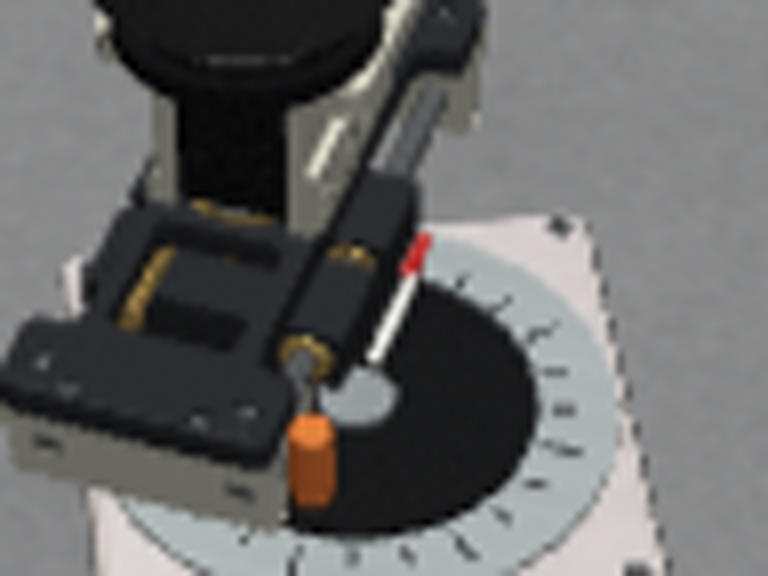

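The mark, (373,361) to (411,280), now almost meets the red line, (413,270) to (426,236).

Run:
```python
from h import *
p,d=get_image("scene")
u,v=map(int,w2px("scene",[.46,0,.05]))
h=cv2.cvtColor(p,cv2.COLOR_RGB2HSV).astype(int);H,S,V=h[...,0],h[...,1],h[...,2]
roi=np.zeros(H.shape,bool);roi[v-36+25:v-36+47,u-48+43:u-48+56]=1
red=roi&((H<6)|(H>174))&(S>110);rp=np.argwhere(red)[:,::-1]
wh=roi&(S<60)&(V>120);wh[:v-36+34]=0;wh[:, u-48+53:]=0;wp=np.argwhere(wh)[:,::-1]
def ana(n,pts,z):
  W=np.array([px2w("scene",a,b,z)[:2] for a,b in pts]);m=W.mean(0);e=np.linalg.svd(W-m)[2][0]
  a=np.degrees(np.arctan2(*(m-C)[::-1]));print(n,len(pts),m.round(4),"az of centroid",a.round(1),"dir",(np.degrees(np.arctan2(e[1],e[0]))%180).round(1))
ana("red",rp,.0342);ana("white",wp,.0385)
f=lambda x,y,z:px2w("scene",u-48+(x+.5)/8-.5,v-36+(y+.5)/8-.5,z)
for n,q in(("tip",f(411,280,.0385)),("in",f(373,361,.0385)),("r1",f(413,270,.0345)),("r2",f(426,236,.034))):
  print(n,q.round(4),np.degrees(np.arctan2(*(q[:2]-C)[::-1])).round(1))
```

```text
red 11 [0.4246 0.0063] az of centroid 168.6 dir 167.0
white 23 [4.604e-01 1.000e-04] az of centroid 166.9 dir 163.9
tip [0.4414 0.0055 0.0385] 166.0
in [ 0.4778 -0.0037  0.0385] 166.4
r1 [0.4328 0.0055 0.0345] 167.9
r2 [0.4165 0.0085 0.034 ] 168.2
```

```bash
python3 -m pendant '[{"grip":0,"dp":[0,0.03,-0.14],"dr":[-0.03,0,0]},{"grip":0,"dp":[0,0,0],"dr":[0,0,0]},{"grip":0,"dp":[0,0,0],"dr":[0,0,0]},{"grip":0,"dp":[0,0,1.2],"dr":[0,0,0]},{"grip":0,"dp":[0,0,2],"dr":[0,0,0]},{"grip":0,"dp":[-2,0,2],"dr":[0,0,0]},{"grip":0,"dp":[-4,0,0],"dr":[0,0,0]},{"grip":0,"dp":[-4,0,0],"dr":[0,0,0]},{"grip":0,"dp":[-3,0,0],"dr":[0,0,0]},{"grip":0,"dp":[0,0,0],"dr":[0,0,0]}]'; python3 -c "
from h import *
goto([.60,.237,.17])"
```

```text
clock: 7.4
ee_pos: [0.5224, -0.0842, 0.1877]
tool_rot: [1.876, 1.563, 0.088]
contact_force: [-1.2, 1.0, 0.6]
grip_width: 0.0007
t 7.4 tcp [ 0.5224 -0.0842  0.1877] alpha -12.4 tilt [-1.     0.008 -0.002] j [ 1.210e+01  8.300e+00 -2.130e+01  1.000e-01 -6.000e+01  1.554e+02] F [-1.15  1.03  0.56] g 0.0007
dp cm [  1.86   0.65 -33.04]
```

```bash
python3 -m pendant '[{"grip":0,"dp":[0,-0.98,-4.48],"dr":[0,0,0]},{"grip":0,"dp":[0,-0.98,-4.48],"dr":[0,0,0]},{"grip":0,"dp":[0,-0.98,-4.48],"dr":[0,0,0]},{"grip":0,"dp":[0,-0.98,-4.48],"dr":[0,0,0]},{"grip":0,"dp":[0,-0.98,-4.48],"dr":[0,0,0]},{"grip":0,"dp":[0,-0.98,-4.48],"dr":[0,0,0]},{"grip":0,"dp":[0,-0.98,-4.48],"dr":[0,0,0]},{"grip":0,"dp":[0,0,0],"dr":[0,0,0]},{"grip":0,"dp":[0,0,0],"dr":[0,0,0]}]'
python3 - <<'E'
from h import *
goto([.5222,.237,.05])
p,d=get_image("top");q,d2=get_image("scene");np.savez("f.npz",p=p,q=q)
u,v=map(int,w2px("scene",[.46,0,.05]))
a=cv2.resize(p[188:283,255:355,::-1],(800,760),interpolation=cv2.INTER_CUBIC)[:,:]
a=cv2.resize(a,(600,570));b=cv2.resize(q[v-36:v+36,u-12:u+13+0,::-1],(200,576),interpolation=cv2.INTER_CUBIC)[:570]
cv2.imwrite("pics/f1.png",np.hstack([a,b]))
E
```

```text
clock: 8.3
ee_pos: [0.5199, 0.2377, 0.182]
tool_rot: [-0.801, 1.569, -2.587]
contact_force: [-0.7, 0.3, -0.1]
grip_width: 0.0004
t 8.3 tcp [0.5199 0.2377 0.182 ] alpha -12.3 tilt [-1.    -0.001  0.001] j [ 44.2  12.9 -16.2  -0.  -61.  123.5] F [-0.67  0.35 -0.06] g 0.0004
dp cm [13.19  0.25  0.  ]
```

View pics/f1.png

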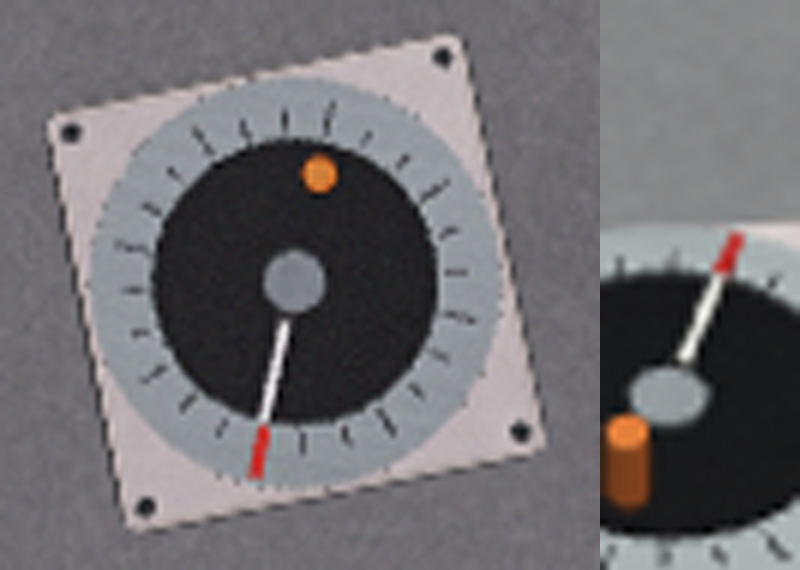

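The mark, (286,321) to (264,420), runs into the red line, (264,427) to (256,478), in both views. I'll check it numerically.

Run:
```python
from h import *
F=np.load("f.npz")
def prof(n,img,kind,rs,z):
    res=[]
    A=np.arange(155,182,.2)
    for r in rs:
        uv=np.array([w2px(n,[*(C+r*np.array([np.cos(np.radians(a)),np.sin(np.radians(a))])),z]) for a in A],np.float32)
        s=cv2.remap(img.astype(np.float32),uv[:,0].reshape(1,-1),uv[:,1].reshape(1,-1),cv2.INTER_LINEAR)[0]
        w=s.min(1) if kind=="w" else s[:,0]-s[:,1]
        w=np.clip(w-w.min()-.35*np.ptp(w),0,None); res.append((w*A).sum()/w.sum())
    return np.array(res)
for n,img in(("top",F["p"]),("scene",F["q"])):
    w=prof(n,img,"w",np.arange(.030,.053,.004),.0385);r=prof(n,img,"r",np.arange(.060,.078,.003),.0342)
    print(n,"mark",w.round(1),w.mean().round(2),"red",r.round(1),r.mean().round(2))
```

```text
top mark [167.6 167.3 167.2 167.1 167.4 167.4] 167.33 red [168.4 168.6 168.1 168.2 168.4 168.6 168.3] 168.37Traceback (most recent call last):
  File "<stdin>", line 13, in <module>
  File "<stdin>", line 7, in prof
  File "h.py", line 7, in w2px
    m=camera_model(n);V=np.array(m["view"]);q=V[:3,:3]@np.asarray(P)+V[:3,3]
ValueError: time passes only in moves, steps and waits
```

Run:
```python
import h; from h import *
F=np.load("f.npz"); CM={n:camera_model(n) for n in("top","scene")}
h.camera_model=lambda n:CM[n]
def prof(n,img,kind,rs,z,c0,C):
    res=[];A=c0+np.arange(-13,13,.2)
    for r in rs:
        uv=np.array([w2px(n,[*(C+r*np.array([np.cos(np.radians(a)),np.sin(np.radians(a))])),z]) for a in A],np.float32)
        s=cv2.remap(img.astype(np.float32),uv[:,0].reshape(1,-1),uv[:,1].reshape(1,-1),cv2.INTER_LINEAR)[0]
        w=s.min(1) if kind=="w" else s[:,0]-s[:,1]
        w=np.clip(w-w.min()-.35*np.ptp(w),0,None); res.append((w*A).sum()/w.sum())
    return np.array(res)
for n,img in(("top",F["p"]),("scene",F["q"])):
  for dc in([0,0],[0,.001],[0,-.001]):
    w=prof(n,img,"w",np.arange(.030,.053,.004),.0385,168,C+dc);r=prof(n,img,"r",np.arange(.060,.078,.003),.0342,168,C+dc)
    print(n,dc,"mark",w.round(1),w.mean().round(2),"red",r.round(1),r.mean().round(2))
# hub/dial centre in top: dark disc fit
p=F["p"];g=p.max(2);m=(g<60).astype(np.uint8);k,l,s,c=cv2.connectedComponentsWithStats(m)
i=l[235,292];cn=cv2.findContours((l==i).astype(np.uint8),0,1)[0];e=cv2.fitEllipse(cv2.convexHull(max(cn,key=len)));print(e,px2w("top",*e[0],.0385))
```

```text
top [0, 0] mark [167.6 167.3 167.2 167.1 167.4 167.4] 167.33 red [168.4 168.6 168.1 168.2 168.4 168.6 168.3] 168.37
top [0, 0.001] mark [169.4 169.  168.6 168.4 168.6 168.5] 168.77 red [169.3 169.5 168.9 169.1 169.2 169.4 169. ] 169.2
top [0, -0.001] mark [165.7 165.6 165.7 165.8 166.2 166.3] 165.88 red [167.4 167.6 167.3 167.4 167.6 167.9 167.7] 167.56
scene [0, 0] mark [167.9 167.6 167.9 168.1 167.8 167.9] 167.86 red [167.5 169.  168.7 168.7 168.7 168.4 168.6] 168.5
scene [0, 0.001] mark [169.7 169.3 169.4 169.4 169.  169. ] 169.31 red [168.6 169.9 169.5 169.5 169.4 169.1 169.3] 169.35
scene [0, -0.001] mark [166.1 166.  166.4 166.8 166.6 166.8] 166.42 red [166.5 168.1 167.8 167.9 167.9 167.7 167.8] 167.67
((303.6400146484375, 234.48863220214844), (46.756954193115234, 46.96306228637695), 113.37970733642578) [ 0.49452718 -0.0076519   0.0385    ]
```

The mark is 0.6–1.0° (under 1 mm at the rim) short of the red line's centre in both cameras, so the two lines overlap. I take that as set. Next is the button.

```bash
python3 -m pendant '[{"grip":0,"dp":[4,0.2,0],"dr":[0,0,0]},{"grip":0,"dp":[4,0,0],"dr":[0,0,0]},{"grip":0,"dp":[3,0,0],"dr":[0,0,0]},{"grip":0,"dp":[1.8,0,0],"dr":[0,0,0]},{"grip":0,"dp":[0,0,0],"dr":[0,0,0]},{"grip":0,"dp":[0,0,0],"dr":[0,0,0]}]'; python3 -c "
from h import *
goto([.5220,.237,.042])"
```

```text
clock: 9.0
ee_pos: [0.5229, 0.2358, 0.0555]
tool_rot: [0.234, 1.57, -1.555]
contact_force: [-0.1, 0.3, 0.8]
grip_width: 0.0006
t 9.0 tcp [0.5229 0.2358 0.0555] alpha -12.5 tilt [-1.  0.  0.] j [ 43.8  20.7 -24.3   0.  -45.  123.7] F [-0.09  0.35  0.81] g 0.0006
dp cm [ 1.35 -0.11 -0.1 ]
```

```bash
python3 -m pendant '[{"grip":0,"dp":[0.7,-0.1,-0.1],"dr":[0,0,0]},{"grip":0,"dp":[0.6,0,0],"dr":[0,0,0]},{"grip":0,"dp":[0.3,0,0],"dr":[0,0,0]},{"grip":0,"dp":[0.2,0,0],"dr":[0,0,0]},{"grip":0,"dp":[0.2,0,0],"dr":[0,0,0]},{"grip":0,"dp":[0,0,0],"dr":[0,0,0]},{"grip":0,"dp":[0,0,0],"dr":[0,0,0]}]'
```

```text
clock: 9.7
ee_pos: [0.5217, 0.2381, 0.0352]
tool_rot: [-0.165, 1.571, -1.952]
contact_force: [-0.9, -0.3, 3.3]
grip_width: 0.0005
```

```bash
python3 -m pendant '[{"grip":0,"dp":[0.15,0,0],"dr":[0,0,0]},{"grip":0,"dp":[0.15,0,0],"dr":[0,0,0]},{"grip":0,"dp":[0.1,0,0],"dr":[0,0,0]},{"grip":0,"dp":[0,0,0],"dr":[0,0,0]},{"grip":0,"dp":[0,0,0],"dr":[0,0,0]}]'
```

```text
clock: 10.2
ee_pos: [0.5218, 0.2381, 0.0321]
tool_rot: [1.986, 1.57, 0.199]
contact_force: [-4.4, -1.4, 13.1]
grip_width: 0.0001
```

It has bottomed out at 13 N. Now I release it.

```bash
python3 -m pendant '[{"grip":0,"dp":[-0.4,0,0],"dr":[0,0,0]},{"grip":0,"dp":[-0.8,0,0],"dr":[0,0,0]},{"grip":0,"dp":[-3,0,0],"dr":[0,0,0]},{"grip":0,"dp":[-4,0,0],"dr":[0,0,0]},{"grip":0,"dp":[-4,0,0],"dr":[0,0,0]},{"grip":0,"dp":[-3,4,0],"dr":[0,0,0]},{"grip":0,"dp":[0,4.5,0],"dr":[0,0,0]},{"grip":0,"dp":[0,4.5,0],"dr":[0,0,0]},{"grip":0,"dp":[0,4.5,0],"dr":[0,0,0]},{"grip":0,"dp":[0,0,0],"dr":[0,0,0]},{"grip":0,"dp":[0,0,0],"dr":[0,0,0]}]'
python3 - <<'E'
from h import *
p,d=get_image("top");q,_=get_image("scene")
z=np.load("top0.npz")["p"]
g=lambda i:cv2.resize(i[185:285,175:355,::-1],(780,290),interpolation=cv2.INTER_CUBIC) if 0 else cv2.resize(i[185:285,175:355,::-1],(540,300),interpolation=cv2.INTER_CUBIC)
cv2.imwrite("pics/f2.png",np.vstack([g(z),g(p)]))
np.savez("f3.npz",p=p,q=q)
h=cv2.cvtColor(p,cv2.COLOR_RGB2HSV).astype(int);roi=np.zeros(h.shape[:2],bool);roi[185:285,175:355]=1
print("grn",cen(p,roi&(h[...,0]>40)&(h[...,0]<90)&(h[...,1]>100)))
print("org",cen(p,roi&(h[...,0]>=6)&(h[...,0]<20)&(h[...,1]>130)&(h[...,2]>60)))
o=np.load("f.npz")["p"];print("dial diff",cv2.absdiff(o[188:283,255:355],p[188:283,255:355]).mean())
pose()
E
```

```text
clock: 11.3
ee_pos: [0.6931, 0.1996, 0.1815]
tool_rot: [-0.942, 1.569, -2.732]
contact_force: [-1.2, 0.0, 0.2]
grip_width: 0.0006
grn [(192, [200.22, 222.54])]
org [(31, [307.58, 216.45])]
dial diff 3.914140350877193
t 11.4 tcp [0.6921 0.2004 0.1828] alpha -12.4 tilt [-1.    -0.001  0.   ] j [ 31.6  26.3   3.8  -0.  -67.6 136. ] F [-1.07 -0.97  0.27] g 0.0005
```

View pics/f2.png

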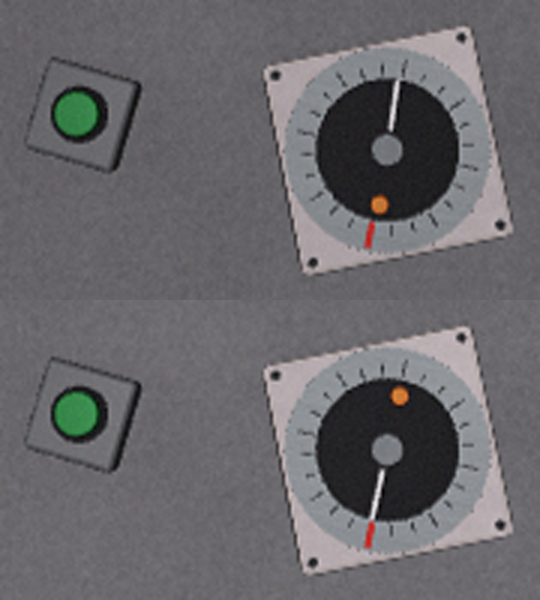

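The top half is the start and the bottom half is now. The box hasn't moved: the button centroid was (200.26,222.48) and is (200.22,222.54). The button is up, the mark is on the red line, and the arm is clear.

```bash
python3 -c "
from rig import job
print(job.hand_in())"
```

```text
the job is handed in; nothing more can be done
None
```

I set the dial to the red line, pressed the green button down and released it, and handed the job in at about 11.4 s on the robot's clock. No verdict was given.

- **Dial:** I pushed the peg about 176° counter-clockwise with the shut fingertips, without pinching it. Contact forces read about 2–3.4 N at the end of each move.
- **Alignment:** Before pressing, the mark measured about 1.0° short of the red line's centre in the top camera and 0.6° in the scene camera. That is under 1 mm at the rim, so I left it. The last picture, taken after the press, still shows the mark running into the red line; I did not re-measure the angle.
- **Button:** Force rose to 13 N at a tip height of 32.1 mm, which I took as fully down. That is more than the 4.5 N needed for full travel, and there were also about 4.6 N sideways.
- **Box:** The button's centre in the top view moved less than 0.1 pixel from the start, and the button is back up.
- **Other objects:** My moves were planned clear of them, but I did not check them in the final pictures.

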